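# Load the spice rack: mills at the back, jars at the front

### The job

Put the seasonings away in the wooden spice rack. First stand the two pepper mills upright in the two large wells along its back; only when both mills are in, stand the three filled spice jars upright in the three small wells along its front, one to a well, so that nothing tall has to be lifted across the jars. Leave the two empty glass jars standing where they are.

Things in the scene. Friction and masses are not known exactly. Their poses are not given: they have to be found in the camera images.
- rack: Fixed pale plywood rack, 186 (x) x 264 (y) x 60 mm. Origin: centre of its underside, z up, +x to its back (away from the robot). Deck with top at z 52 mm, bored through: back row two large wells, 74 mm wide, at x 45, y +50 and -50; front row three small wells, 60 mm wide, at x -50, y +78, 0, -78. Things stand on the lower board, top at z 16. End panels rise 8 mm above the deck.
- tall_mill: Pepper mill of pale turned wood, the taller of the two: 200 mm high, at most 58 mm in diameter. Its round head (50 mm at its widest, 165 mm above the foot; from 145 to 189 mm) is fixed; a small metal nut on top. About 0.18 kg. Origin: centre of its underside, z up. Stands upright on the table at the start.
- short_mill: Pepper mill of dark turned wood, the shorter of the two: 170 mm high, at most 58 mm in diameter. Its round head (49 mm at its widest, 140 mm above the foot; from 123 to 159 mm) is fixed; a small metal nut on top. About 0.18 kg. Origin: centre of its underside, z up. Stands upright on the table at the start.
- spice_a: Filled spice jar, 45 mm in diameter, 106 mm high: clear body, paper label, wide screw cap (the top 20 mm, full diameter, fixed on). The three spice jars are of one kind: any of them in any small well. About 0.11 kg. Origin: centre of its underside, z up. Stands upright on the table at the start.
- spice_b: Filled spice jar, 42 mm in diameter, 96 mm high: clear body, paper label, wide screw cap (the top 20 mm, full diameter, fixed on). The three spice jars are of one kind: any of them in any small well. About 0.11 kg. Origin: centre of its underside, z up. Stands upright on the table at the start.
- spice_c: Filled spice jar, 44 mm in diameter, 105 mm high: clear body, paper label, wide screw cap (the top 20 mm, full diameter, fixed on). The three spice jars are of one kind: any of them in any small well. About 0.11 kg. Origin: centre of its underside, z up. Stands upright on the table at the start.
- glass_jar_a: Empty, open clear-glass jar without cap, 63 mm in diameter, 97 mm high. To be left alone. Origin: centre of its underside, z up. Stands upright on the table.
- glass_jar_b: Empty, open clear-glass jar without cap, 60 mm in diameter, 91 mm high. To be left alone. Origin: centre of its underside, z up. Stands upright on the table.

How it is judged:
On the way:
1. both pepper mills stand upright in the two large wells at the back of the rack (x of tall_mill in the frame of rack between 0.032 and 0.058 m and y of tall_mill in the frame of rack between -0.063 and 0.063 m and height (world z) of tall_mill between 0.01 and 0.022 m and angle between each of tall_mill, short_mill's own z axis and vertical below 0.12 rad and x of short_mill in the frame of rack between 0.032 and 0.058 m and y of short_mill in the frame of rack between -0.063 and 0.063 m and height (world z) of short_mill between 0.01 and 0.022 m), for 0.2 s.
At the end, for the whole second after the job is handed in: Mills in the back wells, spice jars in the front wells, one each: within 13 mm of a well's centre in x and y, foot within 6 mm of the lower board, tilted under 0.12 rad, at rest. Glass jars upright, within 30 mm of where they stood (all of step 1 and x of spice_a in the frame of rack between -0.063 and -0.037 m and y of spice_a in the frame of rack between -0.091 and 0.091 m and height (world z) of spice_a between 0.01 and 0.022 m and angle between each of spice_a, spice_b, spice_c, glass_jar_a, glass_jar_b's own z axis and vertical below 0.12 rad and x of spice_b in the frame of rack between -0.063 and -0.037 m and y of spice_b in the frame of rack between -0.091 and 0.091 m and height (world z) of spice_b between 0.01 and 0.022 m and x of spice_c in the frame of rack between -0.063 and -0.037 m and y of spice_c in the frame of rack between -0.091 and 0.091 m and height (world z) of spice_c between 0.01 and 0.022 m and linear speed of each of tall_mill, short_mill, spice_a, spice_b, spice_c below 0.02 m/s and distance of each of glass_jar_a, glass_jar_b from where it was at the start of the episode below 0.03 m); the robot touches nothing.
It fails at once if a spice jar is in the rack before both mills stand in the back wells (((x of spice_a in the frame of rack between -0.085 and 0.085 m and y of spice_a in the frame of rack between -0.118 and 0.118 m and height (world z) of spice_a below 0.035 m) or (x of spice_b in the frame of rack between -0.085 and 0.085 m and y of spice_b in the frame of rack between -0.118 and 0.118 m and height (world z) of spice_b below 0.035 m) or (x of spice_c in the frame of rack between -0.085 and 0.085 m and y of spice_c in the frame of rack between -0.118 and 0.118 m and height (world z) of spice_c below 0.035 m)) and not ((x of tall_mill in the frame of rack between 0.032 and 0.058 m and y of tall_mill in the frame of rack between -0.063 and 0.063 m and height (world z) of tall_mill between 0.01 and 0.022 m and angle between tall_mill's own z axis and vertical below 0.12 rad) and (x of short_mill in the frame of rack between 0.032 and 0.058 m and y of short_mill in the frame of rack between -0.063 and 0.063 m and height (world z) of short_mill between 0.01 and 0.022 m and angle between short_mill's own z axis and vertical below 0.12 rad))).
It fails at once if an empty glass jar is pushed more than 60 mm or knocked over (distance of any of glass_jar_a, glass_jar_b from where it was at the start of the episode above 0.06 m or angle between any of glass_jar_a, glass_jar_b's own z axis and vertical above 0.5 rad).
It also fails if it takes over 134 s, if anything falls off the work surface, if the arm or the gripper's body presses on something with over 40 N, if the wrist force passes 120 N, or if a joint passes its speed limit or range.

### The arm

A 6-joint arm with a two-finger parallel gripper is mounted at the origin on the work surface; the furniture and walls round the work are solid. World frame = base frame: x ahead of the robot, y to its left, z up, the work surface at z = 0. Lengths are in m, angles in rad, forces in N, time in s.
With the tool pointing down it reaches from about 0.225 to 0.875 m from the base axis. Payload 3.4 kg.
Tool frame: the origin (TCP) lies on the centre line of the jaws, within the pads' length; the fingertips stand 22 mm ahead of it and the grasp point (between the pads) lies 3 mm ahead of it; z points along the fingers, y is the line along which they close (so a half turn about z gives the same grasp; the last joint's range is limited). The gripper opens to 85 mm and grips with 20 to 120 N. Pads are 22 mm wide; open, the fingers measure 114 mm over their backs; the gripper's body (76 mm by 85 mm) begins 54 mm behind the grasp point. The pads swing forward as they close: fully open they stand 13 mm farther back than shut.
Start: joints at [1.22, 0.276, 1.505, -0, 1.361, -0.121], TCP at [0.131, 0.56, 0.253] pointing down, gripper open.
Joint ranges: [-2.89, 2.89], [-0.75, 2.08], [0.22, 2.7], [-1.18, 4.32], [0.11, 2.71], [-2.7, 2.7]. Speed limits (rad/s): [2.57, 2.57, 3.14, 3.14, 3.14, 3.14].

### API

Orientations are given as a unit quaternion [w, x, y, z].
In Python, from rig import manip, monitor, get_image gives the robot as it stands (manip), with the cameras as plain functions and the readings (monitor).
- The arm moves only by the tool drive_effector, called after "Call:" by a JSON object that holds its "method" and its "body". Schema: {"type":"object","properties":{"plan":{"type":"array","items":{"type":"object","properties":{"pos":{"type":"array","items":{"type":"number"},"minItems":3,"maxItems":3},"spin":{"type":"number"}},"additionalProperties":false},"minItems":1,"maxItems":5},"jaw":{"type":"number"},"clamp_n":{"type":"number"},"only":{"type":"string"},"quiet":{"type":"boolean"},"lines":{"type":"string"}},"required":["plan"],"additionalProperties":false}. plan is a list of rows, 1 to 5 of them, each an object with the fields pos (a list: dx, dy, dz in m), spin (a turn about the tool's z in rad); a field left out counts as zero; each row shifts and turns the commanded pose from where the row before left it, along the tool's axes as they then stand; what a row does not reach is not made up. A row lasts 1/12 s, in which the tool goes at most 0.0417 m and 0.125 rad, less where a joint would pass 70% of its speed; a pose out of reach is approached as far as the arm can. jaw is the finger opening in m, set as the call begins (left out keeps the last). The fingers move at their own pace and stop on an object; clamp_n is the grip in N (left out, the last holds). Time passes only in rows, so rows that do not move let the fingers close. The tool returns the time, the measured TCP pose, the force, the opening and the grip force at its end. only (a regular expression) keeps the lines of the reply that match it, lines (a string "A,B") keeps lines A to B, and quiet returns only ok. Input that does not fit is refused with a message, and nothing moves.
- monitor.get_state(): the state, without advancing time (a new reading comes with each control period).
- get_image(name): name is "scene" or "side" or "wrist"; returns a dict with "img" (480x640x3 uint8, red, green, blue), "camera_matrix" (3x3 intrinsics, pixels), "T" (4x4, takes a point from camera to world coordinates); the wrist camera has in their place "hand_eye" (4x4, takes a point from camera to tool coordinates, whose origin is the TCP and whose axes are the flange's). Camera axes: x right, y down, z forward; pixel columns grow to the right and rows downward; lengths in m; the calibration is good to about 2 mm. A picture is of the moment at which its call begins: read the wrist's pose just before it. There is no depth.
- manip.sign_off(): hands the job in; it is judged then, once.
The state is a dict: "clock": time; "qpos": joint angles; "qd": joint speeds; "effort": joint torques, N m; "position": TCP position; "ee_rot": TCP orientation; "contact_force": force on the tool from outside, world axes, zero at the start; "moment": the same for the moment, N m; "width": finger opening in m; "gripper_force": force on a finger pad.
Only numpy, scipy, OpenCV 4.12 (cv2) and the standard library are available. Lean on these libraries where they do the work, as an engineer would, in place of code of your own. Each camera call takes 0.05 s, during which the arm holds its last target. There are 200 camera calls.

## Working session

There is one attempt and no reset: what is moved stays moved. The work goes in short steps, Python scripts to look and compute and a tool call to move; the robot and the scene stay as the last step left them, time stands still between calls to the robot, and variables do not carry over. Pictures are saved under pics/ and viewed, at most 16 in all, crops included, and the job is handed in when it is done.

```bash
ls; mkdir -p pics
```

Run:
```python
from rig import manip, monitor, get_image
import cv2
s=monitor.get_state();print({k:s[k] for k in('clock','qpos','position','ee_rot','width','contact_force')})
for n in("scene","side"):
    d=get_image(n);cv2.imwrite(f"pics/{n}0.png",d["img"][:,:,::-1]);print(n,d["camera_matrix"],d["T"])
d=get_image("wrist");cv2.imwrite("pics/wrist0.png",d["img"][:,:,::-1]);print(d["hand_eye"])
```

```text
pics
rig.py
{'clock': 0.0, 'qpos': array([ 1.22002795e+00,  2.76593039e-01,  1.50615279e+00, -2.97291623e-05,
        1.36070338e+00, -1.20988464e-01]), 'position': array([0.13079907, 0.55941127, 0.25243296]), 'ee_rot': array([-2.02803756e-04,  1.14634227e-01,  9.93407334e-01, -9.05970973e-04]), 'width': 0.08584112705327787, 'contact_force': array([-0.38457332,  0.27205295,  0.08651292])}
scene [[489.16069653   0.         320.45034912]
 [  0.         489.16069653 240.65445423]
 [  0.           0.           1.        ]] [[ 0.47737075 -0.68547623  0.54976313 -0.23079377]
 [-0.87865216 -0.37903824  0.29034529 -0.34641723]
 [ 0.00935646 -0.62165291 -0.78323694  0.96416157]
 [ 0.          0.          0.          1.        ]]
side [[551.51554531   0.         315.05482282]
 [  0.         551.51554531 236.47491086]
 [  0.           0.           1.        ]] [[ 9.48832599e-01 -2.11239961e-01  2.34721916e-01  1.30200061e-01]
 [-3.15779468e-01 -6.35102732e-01  7.04931094e-01 -9.34554305e-01]
 [ 1.62913190e-04 -7.42981964e-01 -6.69311418e-01  9.51888886e-01]
 [ 0.00000000e+00  0.00000000e+00  0.00000000e+00  1.00000000e+00]]
[[ 5.64958235e-04 -9.59272796e-01 -2.82480766e-01  7.22693541e-02]
 [ 9.99999814e-01  6.06787279e-04 -6.05931536e-05 -6.37591693e-05]
 [ 2.29531099e-04 -2.82480679e-01  9.59272961e-01 -1.20024991e-01]
 [ 0.00000000e+00  0.00000000e+00  0.00000000e+00  1.00000000e+00]]
```

View pics/scene0.png

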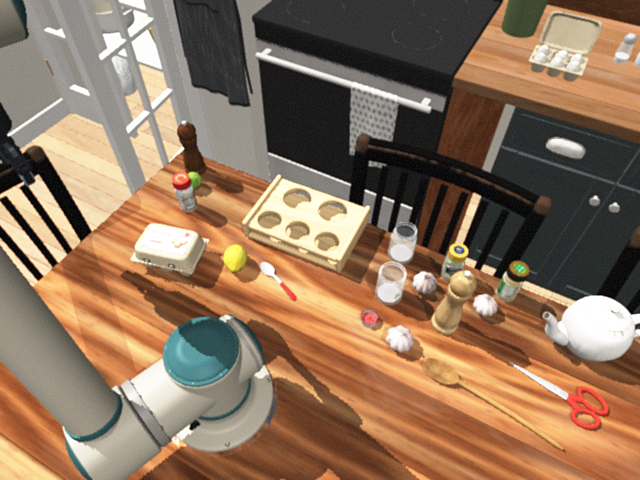

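View pics/side0.png

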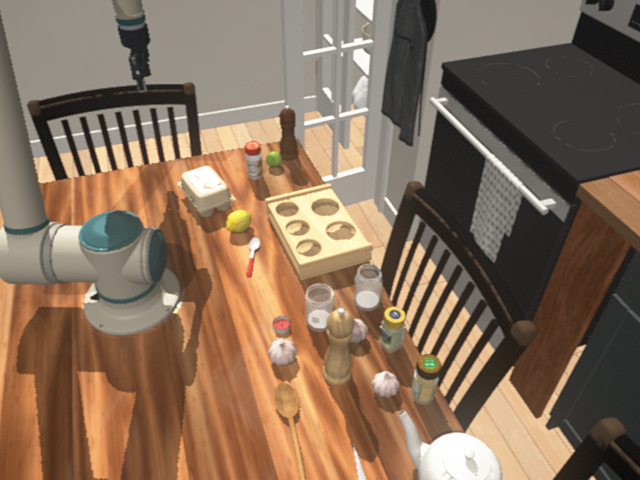

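The views show the rack mid-table (scene ~(308,222)). The pale mill is at scene (455,300) and the dark mill at scene (190,147). The red-capped jar is by the dark mill, and the yellow- and green-capped jars are at right, beyond the glass jars (402,240) and (390,283). I'll enlarge both views to get exact pixels.

Run:
```python
import cv2,numpy as np
S=cv2.imread("pics/scene0.png");D=cv2.imread("pics/side0.png")
def crop(I,x,y,w,h,k,n):
    c=cv2.resize(I[y:y+h,x:x+w],None,fx=k,fy=k,interpolation=cv2.INTER_CUBIC)
    for i in range(-x%20,w,20): cv2.line(c,(i*k,0),(i*k,8),(255,0,255),1);cv2.putText(c,str(x+i),(i*k,18),0,.35,(255,0,255))
    for j in range(-y%20,h,20): cv2.line(c,(0,j*k),(8,j*k),(255,0,255),1);cv2.putText(c,str(y+j),(10,j*k+4),0,.35,(255,0,255))
    return c
cv2.imwrite("pics/c1.png",crop(S,375,215,160,130,5,0)[:600])
cv2.imwrite("pics/c2.png",crop(D,300,260,150,150,4,0))
a=crop(S,160,115,65,100,6,0);b=crop(D,235,100,65,100,6,0)
cv2.imwrite("pics/c3.png",np.hstack([a,b])[:600])
r=crop(S,235,170,140,100,5,0);cv2.imwrite("pics/c4.png",r)
```

```text
(no output)
```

View pics/c1.png

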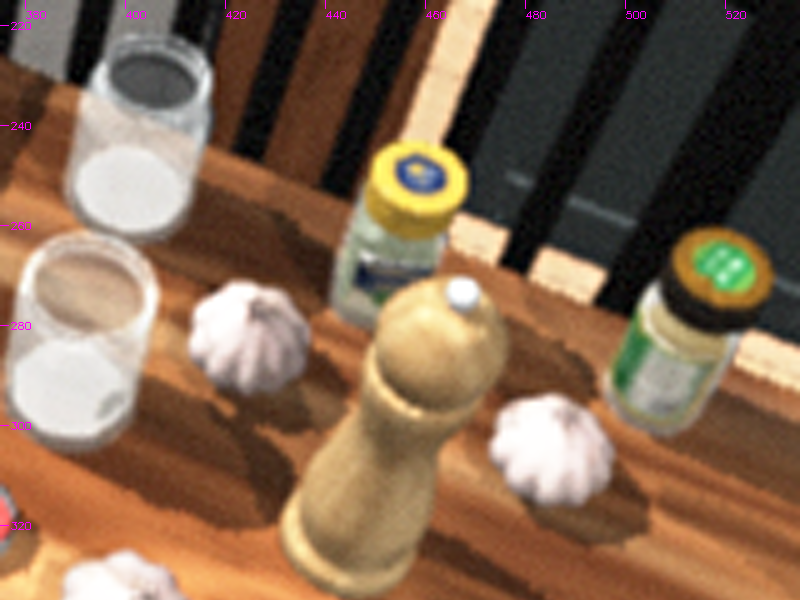

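View pics/c2.png

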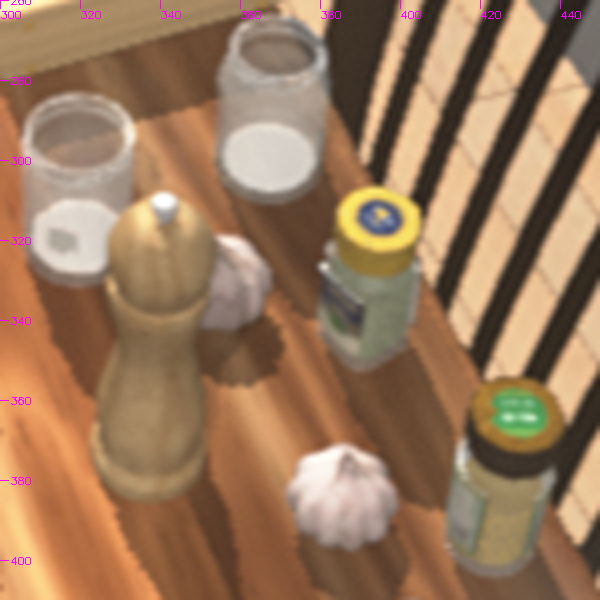

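View pics/c3.png

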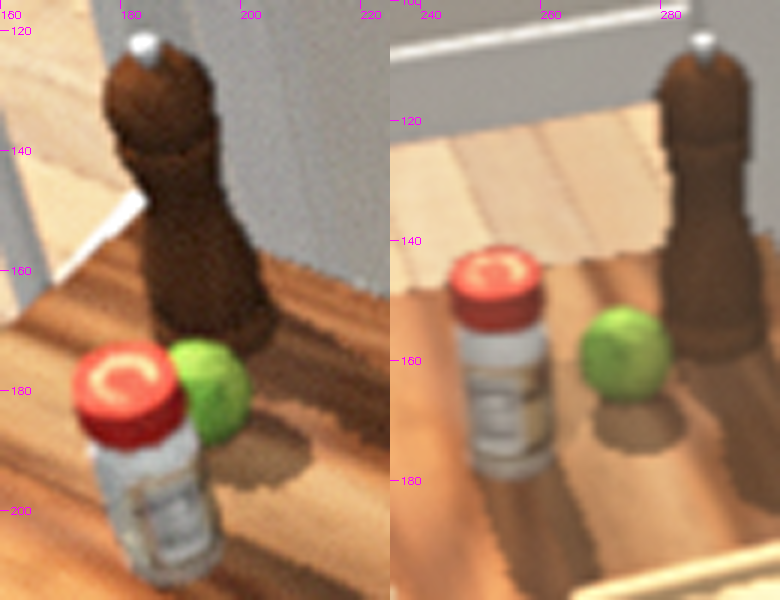

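View pics/c4.png

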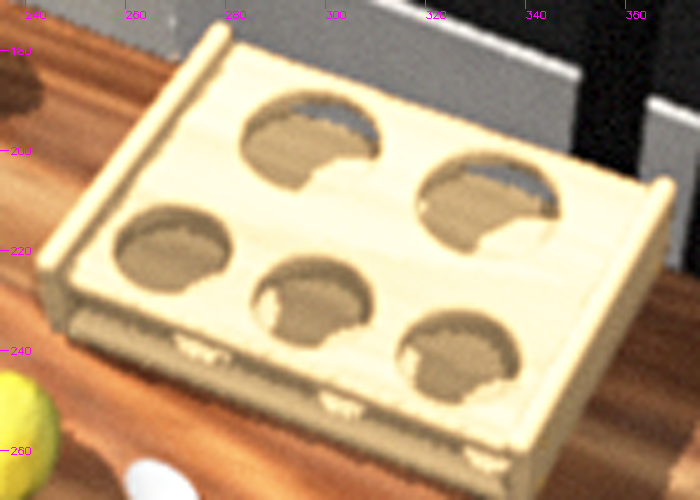

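The crops show everything clearly: the well rims in scene, and the mill nuts and cap-top centres in both views. Next I'll triangulate them.

Create h.py:
```python
import numpy as np
from rig import manip, monitor, get_image
from scipy.spatial.transform import Rotation as R
C={}
def cam(n):
    if n not in C: C[n]=get_image(n)
    return C[n]
def ray(n,p):
    d=cam(n);T=d["T"];v=T[:3,:3]@np.linalg.inv(d["camera_matrix"])@[p[0],p[1],1];return T[:3,3],v/np.linalg.norm(v)
def plane(n,p,z):
    o,v=ray(n,p);return o+v*(z-o[2])/v[2]
def tri(p,q):
    a,u=ray("scene",p);b,v=ray("side",q);A=np.c_[u,-v];s=np.linalg.lstsq(A,b-a,rcond=None)[0]
    x,y=a+u*s[0],b+v*s[1];return (x+y)/2,np.linalg.norm(x-y)
def go(x,y,z=None,yaw=None):
    "offset to target in tool axes; yaw = direction of tool y mod pi"
    s=monitor.get_state();q=s["ee_rot"];r=R.from_quat([q[1],q[2],q[3],q[0]]);p=s["position"]
    d=r.inv().apply(np.array([x,y,p[2] if z is None else z])-p)
    ty=r.apply([0,1,0]);print("t",s["clock"],"pos",p.round(4),"q",s["qpos"].round(2),"tooldelta",d.round(4),"yaw_y",np.arctan2(ty[1],ty[0]).round(3),"tilt",(r.apply([0,0,1])).round(4),"w",s["width"].round(4),"g",s["gripper_force"],"F",s["contact_force"].round(1))
```

Run:
```python
from h import *
np.set_printoptions(precision=4,suppress=True)
P=dict(tall=((467.4,273.4),(341,311.8),.2),short=((184.2,122.5),(287.2,107),.17),yel=((458.6,251),(394.75,314.5),.105),grn=((519.4,268.2),(429.5,363.5),.105),red=((180.8,177.8),(252.8,145.3),.105),ga=((405.4,230.4),(369.75,273),.095),gb=((393,272.4),(319.5,293.25),.095))
for k,(a,b,z) in P.items(): print(k,*tri(a,b),plane("scene",a,z)[:2],plane("side",b,z)[:2])
W=np.array([plane("scene",p,.052)[:2] for p in((297,198.2),(332.6,210.6),(269.6,219.8),(297.6,230.4),(326.8,241.3))])
M=np.array([[.045,.05],[.045,-.05],[-.05,.078],[-.05,0],[-.05,-.078]])
mc,wc=M.mean(0),W.mean(0);H=(M-mc).T@(W-wc);th=np.arctan2(H[0,1]-H[1,0],H[0,0]+H[1,1])
Rm=np.array([[np.cos(th),-np.sin(th)],[np.sin(th),np.cos(th)]]);print("th",th,"org",wc-Rm@mc);f=(M-mc)@Rm.T+wc;print(np.c_[W,f,W-f])
```

```text
tall [ 0.3744 -0.345   0.1974] 0.0023778798020873963 [ 0.3709 -0.3455] [ 0.3746 -0.346 ]
short [0.5034 0.443  0.166 ] 0.004754317646043509 [0.4968 0.4364] [0.5037 0.4399]
yel [ 0.5053 -0.3078  0.0963] 0.0057016723096801275 [ 0.4945 -0.3094] [ 0.5042 -0.3118]
grn [ 0.5145 -0.4391  0.1056] 0.0028694975935161003 [ 0.5133 -0.4396] [ 0.5161 -0.4376]
red [0.3805 0.3721 0.106 ] 0.003044324326056412 [0.3795 0.3714] [0.3821 0.3758]
ga [ 0.5055 -0.1802  0.0919] 0.0032807980193957395 [ 0.5009 -0.1816] [ 0.5057 -0.1814]
gb [ 0.3829 -0.2016  0.0916] 0.004150764919719131 [ 0.3782 -0.2033] [ 0.3837 -0.2027]
th 0.05806632305384806 org [0.4605 0.058 ]
[[ 0.5022  0.1103  0.5026  0.1105 -0.0004 -0.0003]
 [ 0.5086  0.011   0.5084  0.0107  0.0002  0.0003]
 [ 0.4065  0.1325  0.4061  0.133   0.0004 -0.0005]
 [ 0.4105  0.0552  0.4106  0.0551 -0.0001  0.0001]
 [ 0.415  -0.0224  0.4152 -0.0228 -0.0001  0.0003]]
```

Call:
{"method": "drive_effector", "body": {"plan": [{"pos": [-0.0388,-0.0032,0]},{"pos": [-0.0388,-0.0032,0]},{"pos": [-0.0388,-0.0032,0]},{"pos": [-0.0388,-0.0032,0]},{"pos": [-0.0388,-0.0032,0]}]}}

```text
clock: 0.67
position: [0.3176, 0.4994, 0.2533]
ee_rot: [-0.0, 0.114, 0.993, 0.0]
contact_force: [0.8, 0.4, 0.4]
width: 0.0855
gripper_force: 0.0
```

Call:
{"method": "drive_effector", "body": {"plan": [{"pos": [-0.0388,-0.0032,0]},{"pos": [-0.0388,-0.0032,0]},{"pos": [-0.0388,-0.0032,0]},{"pos": [-0.0388,-0.0032,0]},{"pos": [-0.0388,-0.0032,0]}]}}

```text
clock: 1.08
position: [0.5032, 0.4394, 0.2532]
ee_rot: [-0.0, 0.115, 0.993, 0.0]
contact_force: [-0.0, 0.8, -0.1]
width: 0.0851
gripper_force: 0.0
```

Call:
{"method": "drive_effector", "body": {"plan": [{},{},{}]}}

```text
clock: 1.33
position: [0.5012, 0.4402, 0.2528]
ee_rot: [-0.001, 0.115, 0.993, -0.0]
contact_force: [-1.0, 0.5, -0.2]
width: 0.0858
gripper_force: 0.0Traceback (most recent call last):
```

Run:
```python
from h import *
import cv2
s=monitor.get_state();go(.501,.44);d=get_image("wrist");cv2.imwrite("pics/w1.png",d["img"][:,:,::-1]);print(d["camera_matrix"])
q=s["ee_rot"];T=np.eye(4);T[:3,:3]=R.from_quat([q[1],q[2],q[3],q[0]]).as_matrix();T[:3,3]=s["position"];C["wrist"]=dict(T=T@d["hand_eye"],camera_matrix=d["camera_matrix"])
v=np.linalg.inv(C["wrist"]["T"])@[.5034,.443,.17,1];p=d["camera_matrix"]@v[:3];print(p/p[2])
```

```text
  File "<stdin>", line 3, in <module>
  File "h.py", line 19, in go
    ty=r.apply([0,1,0]);print("t",s["clock"],"pos",p.round(4),"q",s["qpos"].round(2),"tooldelta",d.round(4),"yaw_y",np.arctan2(ty[1],ty[0]).round(3),"tilt",(r.apply([0,0,1])).round(4),"w",s["width"].round(4),"g",s["gripper_force"],"F",s["contact_force"].round(1))
                                                                                                                                                                                            ^^^^^^^^^^^^^^^^
AttributeError: 'float' object has no attribute 'round'
```

```bash
sed -i 's/s\["width"\].round(4)/round(s["width"],4)/' h.py
```

Add to h.py:
```python
def wrist(name):
    import cv2
    s=monitor.get_state();d=get_image("wrist");cv2.imwrite(f"pics/{name}.png",d["img"][:,:,::-1])
    q=s["ee_rot"];T=np.eye(4);T[:3,:3]=R.from_quat([q[1],q[2],q[3],q[0]]).as_matrix();T[:3,3]=s["position"];C["wrist"]=dict(T=T@d["hand_eye"],camera_matrix=d["camera_matrix"])
    np.savez(f"pics/{name}.npz",**C["wrist"])
def proj(n,X):
    d=cam(n);v=np.linalg.inv(d["T"])@[*X,1];p=d["camera_matrix"]@v[:3];return (p/p[2])[:2]
```

Run:
```python
from h import *
go(.501,.44);wrist("w1");print(proj("wrist",(.5034,.443,.17)))
```

```text
t 1.3333 pos [0.5012 0.4402 0.2528] q [ 0.62  0.42  1.29  0.    1.44 -0.72] tooldelta [ 0.0001 -0.0002  0.    ] yaw_y 1.34 tilt [-1.6e-03 -1.0e-04 -1.0e+00] w 0.0858 g 0.0 F [-1.   0.5 -0.2]
[325.06362563 266.69756307]
```

View pics/w1.png

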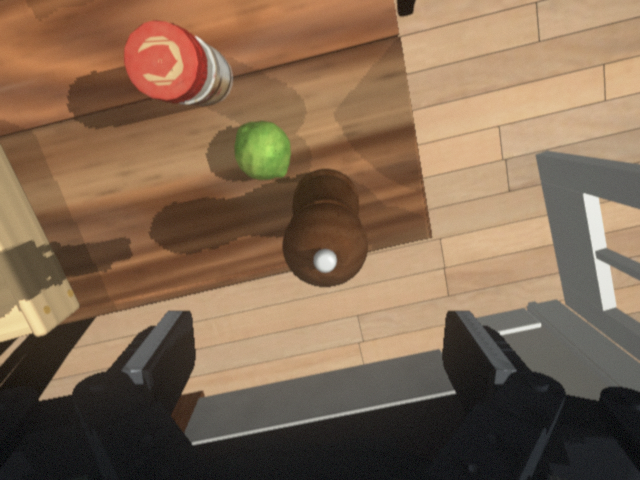

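The wrist view shows the nut at (325,261) and the red cap centre at about (161,60).

Run:
```python
from h import *
C["wrist"]=dict(np.load("pics/w1.npz"))
n=plane("wrist",(325,260),.169);print(n,plane("wrist",(162,61),.106))
go(n[0],n[1],.141)
```

```text
[0.50021072 0.44371328 0.169     ] [0.37964461 0.3742279  0.106     ]
t 1.3833 pos [0.5005 0.4406 0.2531] q [ 0.62  0.42  1.29  0.    1.44 -0.72] tooldelta [0.0008 0.003  0.1121] yaw_y 1.341 tilt [-0.0013 -0.     -1.    ] w 0.0853 g 0.0 F [-0.1 -0.3 -0. ]
```

Call:
{"method": "drive_effector", "body": {"plan": [{"pos": [0.0008,0.003,0.03]},{"pos": [0,0,0.03]},{"pos": [0,0,0.03]},{"pos": [0,0,0.022]},{}]}}

```text
clock: 1.8
position: [0.4968, 0.4423, 0.1363]
ee_rot: [-0.004, 0.114, 0.994, -0.003]
contact_force: [-0.4, 0.5, -0.8]
width: 0.0856
gripper_force: 0.0
```

Call:
{"method": "drive_effector", "body": {"plan": [{},{},{},{},{}], "jaw": 0.03, "clamp_n": 40}}

```text
clock: 2.22
position: [0.5026, 0.4445, 0.1443]
ee_rot: [0.002, 0.115, 0.993, 0.002]
contact_force: [-0.4, 0.1, 6.9]
width: 0.0468
gripper_force: 41.1
```

Call:
{"method": "drive_effector", "body": {"plan": [{},{},{},{},{}]}}

```text
clock: 2.63
position: [0.5027, 0.4444, 0.1443]
ee_rot: [0.002, 0.115, 0.993, 0.002]
contact_force: [-0.3, 0.1, 6.8]
width: 0.0466
gripper_force: 41.1
```

The grip sits above the head's widest point (46.7 mm, pushed up), so I'll regrasp about 6 mm lower.

Call:
{"method": "drive_effector", "body": {"plan": [{},{},{"pos": [0,0,0.003]},{"pos": [0,0,0.003]},{}], "jaw": 0.085}}

```text
clock: 3.05
position: [0.5009, 0.4431, 0.1341]
ee_rot: [-0.001, 0.115, 0.993, -0.001]
contact_force: [0.1, -0.7, -0.9]
width: 0.0851
gripper_force: 0.0
```

Call:
{"method": "drive_effector", "body": {"plan": [{},{},{},{},{}], "jaw": 0.03, "clamp_n": 40}}

```text
clock: 3.47
position: [0.5017, 0.4438, 0.1357]
ee_rot: [0.0, 0.115, 0.993, 0.0]
contact_force: [-0.2, 0.5, 1.3]
width: 0.0467
gripper_force: 41.5
```

Call:
{"method": "drive_effector", "body": {"plan": [{},{},{},{}]}}

```text
clock: 3.8
position: [0.5017, 0.4437, 0.1357]
ee_rot: [0.0, 0.115, 0.993, 0.0]
contact_force: [-0.3, 0.8, 2.5]
width: 0.0472
gripper_force: 41.7
```

Call:
{"method": "drive_effector", "body": {"plan": [{"pos": [0,0,-0.02]},{"pos": [0,0,-0.03]},{"pos": [0,0,-0.03]},{"pos": [0,0,-0.02]},{}], "clamp_n": 60}}

```text
clock: 4.22
position: [0.503, 0.4446, 0.2399]
ee_rot: [0.003, 0.115, 0.993, 0.003]
contact_force: [-0.2, 0.8, -0.8]
width: 0.0463
gripper_force: 61.8
```

Call:
{"method": "drive_effector", "body": {"plan": [{"pos": [-0.0047,-0.02,0]},{"pos": [-0.0075,-0.032,0]},{"pos": [-0.0075,-0.032,0]},{"pos": [-0.0075,-0.032,0]},{"pos": [-0.0075,-0.032,0]}]}}

```text
clock: 4.63
position: [0.4999, 0.2896, 0.2328]
ee_rot: [-0.002, 0.114, 0.993, -0.001]
contact_force: [0.3, -0.4, -2.1]
width: 0.046
gripper_force: 62.0
```

Call:
{"method": "drive_effector", "body": {"plan": [{"pos": [-0.0075,-0.032,0]},{"pos": [-0.0075,-0.032,0]},{"pos": [-0.0075,-0.032,0]},{"pos": [-0.0075,-0.032,0]},{"pos": [-0.0075,-0.032,0]}]}}

```text
clock: 5.05
position: [0.4998, 0.1254, 0.2332]
ee_rot: [-0.002, 0.115, 0.993, -0.001]
contact_force: [0.8, -0.1, -2.8]
width: 0.0463
gripper_force: 62.0
```

Call:
{"method": "drive_effector", "body": {"plan": [{"pos": [-0.0038,-0.0162,0]},{},{},{},{}]}}

```text
clock: 5.47
position: [0.5012, 0.1115, 0.2346]
ee_rot: [-0.001, 0.114, 0.993, 0.0]
contact_force: [0.3, 0.0, -2.5]
width: 0.0463
gripper_force: 62.2
```

Run:
```python
from h import *
wrist("w2");go(.5026,.1105)
```

```text
t 5.5167 pos [0.5013 0.1116 0.2347] q [ 0.08  0.2   1.66  0.    1.28 -1.26] tooldelta [-0.0015 -0.0007 -0.    ] yaw_y 1.342 tilt [-1.e-03  5.e-04 -1.e+00] w 0.0463 g 62.24763934126642 F [-0.  0. -3.]
```

View pics/w2.png

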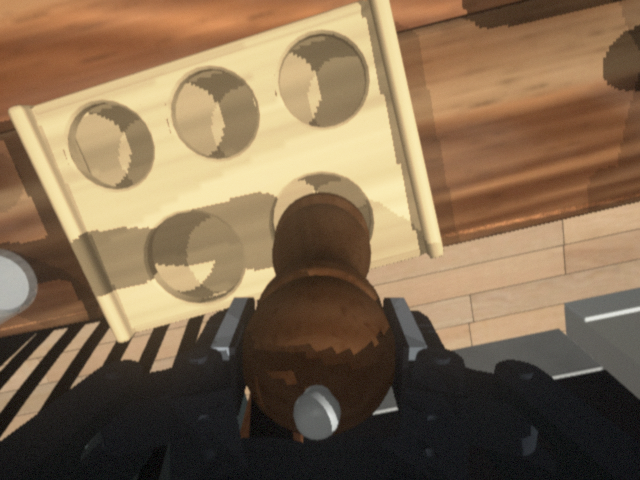

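The mill is held upright. Well rims appear at (111,144), (215,112), (324,79) and (197,254), and the target rim is near (323,222).

Run:
```python
from h import *
C["wrist"]=dict(np.load("pics/w2.npz"))
W=np.array([plane("wrist",p,.052)[:2] for p in((197,254),(324,79),(215,112),(111,144))])
M=np.array([[.045,-.05],[-.05,.078],[-.05,0],[-.05,-.078]])
def fit(M,W):
    mc,wc=M.mean(0),W.mean(0);H=(M-mc).T@(W-wc);th=np.arctan2(H[0,1]-H[1,0],H[0,0]+H[1,1])
    Rm=np.array([[np.cos(th),-np.sin(th)],[np.sin(th),np.cos(th)]]);return th,Rm,wc-Rm@mc
th,Rm,o=fit(M,W);print(th,o,W-(M@Rm.T+o))
A=np.array([[.045,.05],[.045,-.05],[-.05,.078],[-.05,0],[-.05,-.078]]);print(A@Rm.T+o)
X=(A@Rm.T+o)[0];go(*X)
# mill axis: head centre px, check nut & foot
print("nut",plane("wrist",(317,410),.268),"head should be",monitor.get_state()["position"])
```

```text
0.052981746234987685 [0.46151917 0.06232797] [[-0.00178779  0.00110375]
 [ 0.00084691 -0.00076172]
 [ 0.00049283 -0.00047749]
 [ 0.00044804  0.00013546]]
[[ 0.50380818  0.11464087]
 [ 0.50910388  0.01478119]
 [ 0.40745869  0.13757067]
 [ 0.41158933  0.05968012]
 [ 0.41571998 -0.01821043]]
t 5.5167 pos [0.5013 0.1116 0.2347] q [ 0.08  0.2   1.66  0.    1.28 -1.26] tooldelta [-0.0017  0.0036 -0.    ] yaw_y 1.342 tilt [-1.e-03  5.e-04 -1.e+00] w 0.0463 g 62.24763934126642 F [-0.  0. -3.]
nut [0.49748144 0.11192315 0.268     ] head should be [0.50129667 0.11156496 0.23473592]
```

Call:
{"method": "drive_effector", "body": {"plan": [{"pos": [-0.0028,0.003,0]},{"pos": [0,0,0.025]},{"pos": [0,0,0.025]},{"pos": [0,0,0.015]},{"pos": [0,0,0.005]}]}}

```text
clock: 5.93
position: [0.5033, 0.1135, 0.1627]
ee_rot: [-0.003, 0.114, 0.993, -0.0]
contact_force: [-0.3, 0.0, -1.9]
width: 0.0462
gripper_force: 62.3
```

Call:
{"method": "drive_effector", "body": {"plan": [{"pos": [0,0,0.006]},{"pos": [0,0,0.005]},{"pos": [0,0,0.003]},{},{}]}}

```text
clock: 6.35
position: [0.5056, 0.1129, 0.152]
ee_rot: [0.001, 0.115, 0.993, 0.0]
contact_force: [0.4, -0.7, -2.4]
width: 0.0462
gripper_force: 62.3
```

```bash
python3 -c "
from h import *
go(.5038,.1146)"
```

```text
t 6.35 pos [0.5056 0.1129 0.152 ] q [ 0.09  0.27  1.78  0.    1.09 -1.26] tooldelta [ 0.0021  0.0013 -0.    ] yaw_y 1.341 tilt [ 1.7e-03  2.0e-04 -1.0e+00] w 0.0462 g 62.276580578702436 F [ 0.4 -0.7 -2.4]
```

Call:
{"method": "drive_effector", "body": {"plan": [{"pos": [0,0,0.003]},{"pos": [0,0,0.002]},{},{}]}}

```text
clock: 6.68
position: [0.5076, 0.1126, 0.1517]
ee_rot: [0.004, 0.114, 0.993, 0.0]
contact_force: [-4.1, -0.1, 24.6]
width: 0.0468
gripper_force: 64.3
```

Call:
{"method": "drive_effector", "body": {"plan": [{},{},{},{},{}], "jaw": 0.085}}

```text
clock: 7.1
position: [0.5048, 0.1128, 0.1459]
ee_rot: [-0.0, 0.115, 0.993, -0.0]
contact_force: [0.5, 0.9, -1.2]
width: 0.0851
gripper_force: 0.0
```

Call:
{"method": "drive_effector", "body": {"plan": [{"pos": [0,0,-0.02]},{"pos": [0,0,-0.03]},{"pos": [0,0,-0.035]},{"pos": [0,0,-0.02]},{}]}}

```text
clock: 7.52
position: [0.5078, 0.1131, 0.2559]
ee_rot: [0.005, 0.115, 0.993, 0.001]
contact_force: [0.8, 0.1, 0.3]
width: 0.0855
gripper_force: 0.0
```

Call:
{"method": "drive_effector", "body": {"plan": [{"pos": [0.0,-0.03,0]},{"pos": [0,-0.03,0]},{},{}]}}

```text
clock: 7.85
position: [0.4906, 0.0535, 0.2502]
ee_rot: [-0.001, 0.116, 0.993, 0.0]
contact_force: [-0.8, 0.6, -0.5]
width: 0.0848
gripper_force: 0.0
```

Run:
```python
from h import *
wrist("w3");go(.5091,.0148)
```

```text
t 7.9 pos [0.4909 0.0543 0.2503] q [-0.03  0.16  1.67  0.    1.31 -1.37] tooldelta [-0.0267 -0.0343 -0.0001] yaw_y 1.34 tilt [-1.5e-03  9.0e-04 -1.0e+00] w 0.0851 g 0.0 F [-0.2  0.  -0.4]
```

View pics/w3.png

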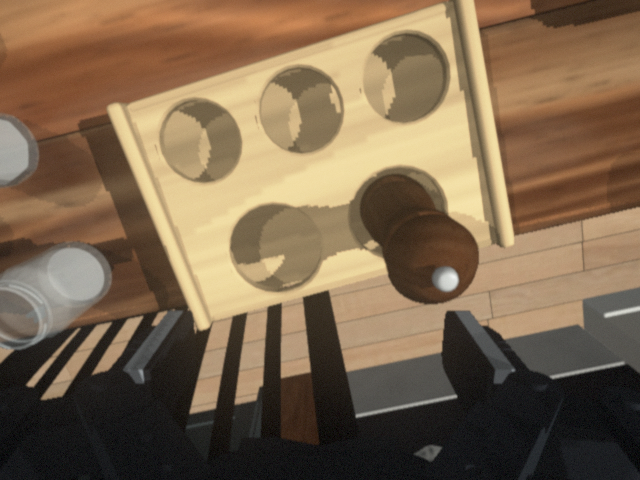

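The short mill is standing in its well, with the nut at (446,279). I'll check where the nut is and re-measure the rims: (276,247), (407,77), (301,109), (201,140).

Run:
```python
from h import *
C["wrist"]=dict(np.load("pics/w3.npz"))
print("nut",plane("wrist",(446,278),.185)[:2])
W=np.array([plane("wrist",p,.052)[:2] for p in((276,247),(407,77),(301,109),(201,140))])
M=np.array([[.045,-.05],[-.05,.078],[-.05,0],[-.05,-.078]])
mc,wc=M.mean(0),W.mean(0);H=(M-mc).T@(W-wc);th=np.arctan2(H[0,1]-H[1,0],H[0,0]+H[1,1])
Rm=np.array([[np.cos(th),-np.sin(th)],[np.sin(th),np.cos(th)]]);o=wc-Rm@mc
A=np.array([[.045,.05],[.045,-.05],[-.05,.078],[-.05,0],[-.05,-.078]]);print(th,o,A@Rm.T+o)
go(.3735,-.344,.25)
```

```text
nut [0.50508131 0.11158402]
0.05090751303782259 [0.46225667 0.06193783] [[ 0.5046541   0.11416291]
 [ 0.50974265  0.01429246]
 [ 0.40835237  0.13729251]
 [ 0.41232145  0.05939356]
 [ 0.41629052 -0.01850539]]
t 7.9 pos [0.4909 0.0543 0.2503] q [-0.03  0.16  1.67  0.    1.31 -1.37] tooldelta [ 2.300e-02 -4.146e-01  2.000e-04] yaw_y 1.34 tilt [-1.5e-03  9.0e-04 -1.0e+00] w 0.0851 g 0.0 F [-0.2  0.  -0.4]
```

Call:
{"method": "drive_effector", "body": {"plan": [{"pos": [0.0018,-0.02,0]},{"pos": [0.0018,-0.035,0]},{"pos": [0.0018,-0.035,0]},{"pos": [0.0018,-0.035,0]},{"pos": [0.0018,-0.035,0]}]}}

```text
clock: 8.32
position: [0.4459, -0.0996, 0.2507]
ee_rot: [-0.0, 0.114, 0.994, 0.0]
contact_force: [-0.4, -1.0, -0.6]
width: 0.0847
gripper_force: 0.0
```

Call:
{"method": "drive_effector", "body": {"plan": [{"pos": [0.0018,-0.035,0]},{"pos": [0.0018,-0.035,0]},{"pos": [0.0018,-0.035,0]},{"pos": [0.0018,-0.035,0]},{"pos": [0.0018,-0.035,0]}]}}

```text
clock: 8.73
position: [0.3975, -0.2685, 0.2507]
ee_rot: [0.0, 0.114, 0.993, 0.001]
contact_force: [0.5, 0.3, 0.2]
width: 0.085
gripper_force: 0.0
```

Call:
{"method": "drive_effector", "body": {"plan": [{"pos": [0.0018,-0.035,0]},{"pos": [0.0018,-0.035,0]},{"pos": [0,-0.01,0]},{},{}]}}

```text
clock: 9.15
position: [0.3762, -0.3439, 0.2505]
ee_rot: [-0.0, 0.115, 0.993, 0.001]
contact_force: [0.1, 0.1, -0.4]
width: 0.0848
gripper_force: 0.0
```

Run:
```python
from h import *
wrist("w4");go(.3735,-.344,.25);print(proj("wrist",(.3735,-.344,.2)))
```

```text
t 9.2 pos [ 0.3763 -0.3432  0.2506] q [-0.88  0.18  1.64  0.    1.32 -2.22] tooldelta [ 0.0025 -0.0014  0.0006] yaw_y 1.342 tilt [-3.0e-04  2.6e-03 -1.0e+00] w 0.0853 g 0.0 F [-0.  -0.3 -0.5]
[316.72064933 283.14194958]
```

View pics/w4.png

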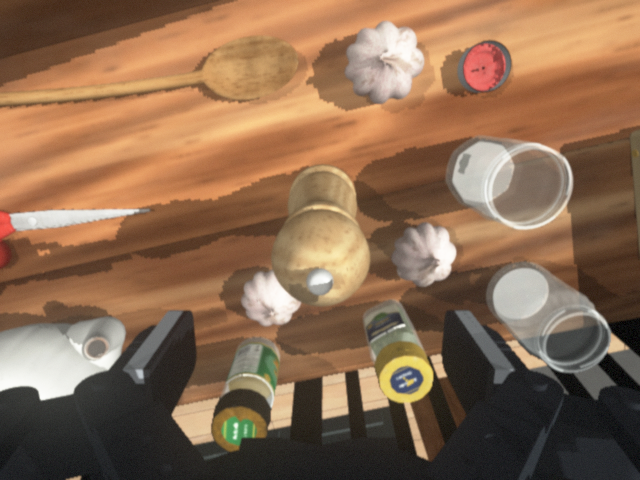

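The nut is at (319.5,281). The yellow cap is at (405,378), the green cap at (240,430), and both glass jars at right are clear of the fingers.

Run:
```python
from h import *
C["wrist"]=dict(np.load("pics/w4.npz"))
n=plane("wrist",(319.5,281),.199);print(n)
for p,z in(((405,378),.096),((240,430),.105),((536,187),.094),((575,338),.094)):print(plane("wrist",p,z))
go(n[0],n[1],.160)
```

```text
[ 0.37319687 -0.34268542  0.199     ]
[ 0.50435355 -0.30689295  0.096     ]
[ 0.51394553 -0.43670287  0.105     ]
[ 0.38229942 -0.19770113  0.094     ]
[ 0.50101543 -0.17939992  0.094     ]
t 9.2 pos [ 0.3763 -0.3432  0.2506] q [-0.88  0.18  1.64  0.    1.32 -2.22] tooldelta [ 0.003  -0.0004  0.0906] yaw_y 1.342 tilt [-3.0e-04  2.6e-03 -1.0e+00] w 0.0853 g 0.0 F [-0.  -0.3 -0.5]
```

Call:
{"method": "drive_effector", "body": {"plan": [{"pos": [0.003,-0.0004,0.02]},{"pos": [0,0,0.03]},{"pos": [0,0,0.03]},{"pos": [0,0,0.0106]},{}]}}

```text
clock: 9.62
position: [0.3719, -0.3405, 0.1578]
ee_rot: [-0.002, 0.113, 0.994, 0.003]
contact_force: [0.2, -0.2, 0.4]
width: 0.085
gripper_force: 0.0
```

Call:
{"method": "drive_effector", "body": {"plan": [{},{},{},{},{}], "jaw": 0.03, "clamp_n": 40}}

```text
clock: 10.03
position: [0.3737, -0.3452, 0.1626]
ee_rot: [0.002, 0.115, 0.993, -0.001]
contact_force: [0.2, 1.3, 6.7]
width: 0.0479
gripper_force: 41.0
```

Call:
{"method": "drive_effector", "body": {"plan": [{},{},{},{}]}}

```text
clock: 10.37
position: [0.3736, -0.3452, 0.1626]
ee_rot: [0.002, 0.115, 0.993, -0.001]
contact_force: [-0.3, 1.1, 6.3]
width: 0.0475
gripper_force: 41.0
```

Call:
{"method": "drive_effector", "body": {"plan": [{},{},{"pos": [0,-0.001,0.003]},{"pos": [0,0,0.002]},{}], "jaw": 0.085}}

```text
clock: 10.78
position: [0.3721, -0.3452, 0.1549]
ee_rot: [-0.001, 0.115, 0.993, 0.001]
contact_force: [0.5, 0.6, -0.0]
width: 0.085
gripper_force: 0.0
```

Call:
{"method": "drive_effector", "body": {"plan": [{},{},{},{},{}], "jaw": 0.03, "clamp_n": 40}}

```text
clock: 11.2
position: [0.3726, -0.3455, 0.1559]
ee_rot: [0.0, 0.115, 0.993, 0.0]
contact_force: [-0.2, -0.1, 2.0]
width: 0.0479
gripper_force: 40.9
```

Call:
{"method": "drive_effector", "body": {"plan": [{},{},{}], "clamp_n": 60}}

```text
clock: 11.45
position: [0.3727, -0.3454, 0.156]
ee_rot: [0.0, 0.115, 0.993, 0.0]
contact_force: [0.5, 1.6, 5.4]
width: 0.0471
gripper_force: 61.0
```

Call:
{"method": "drive_effector", "body": {"plan": [{"pos": [0,0,-0.02]},{"pos": [0,0,-0.03]},{"pos": [0,0,-0.035]},{"pos": [0,0,-0.03]},{"pos": [0,0,-0.01]}]}}

```text
clock: 11.87
position: [0.3736, -0.3472, 0.2845]
ee_rot: [0.002, 0.115, 0.993, -0.003]
contact_force: [0.1, 0.4, -1.8]
width: 0.0471
gripper_force: 62.3
```

Call:
{"method": "drive_effector", "body": {"plan": [{"pos": [-0.0027,0.02,0]},{"pos": [-0.004,0.03,0]},{"pos": [-0.004,0.03,0]},{"pos": [-0.004,0.03,0]},{"pos": [-0.004,0.03,0]}]}}

```text
clock: 12.28
position: [0.4221, -0.212, 0.2789]
ee_rot: [-0.001, 0.115, 0.993, 0.001]
contact_force: [0.5, 0.2, -2.2]
width: 0.0473
gripper_force: 62.4
```

Call:
{"method": "drive_effector", "body": {"plan": [{"pos": [-0.004,0.03,0]},{"pos": [-0.004,0.03,0]},{"pos": [-0.004,0.03,0]},{"pos": [-0.004,0.03,0]},{"pos": [-0.004,0.03,0]}]}}

```text
clock: 12.7
position: [0.4757, -0.0704, 0.2789]
ee_rot: [-0.001, 0.115, 0.993, 0.0]
contact_force: [0.6, 0.1, -2.1]
width: 0.0475
gripper_force: 62.4
```

Call:
{"method": "drive_effector", "body": {"plan": [{"pos": [-0.004,0.03,0]},{"pos": [-0.004,0.03,0]},{"pos": [-0.0043,0.031,0]},{},{}]}}

```text
clock: 13.12
position: [0.5085, 0.0151, 0.2788]
ee_rot: [-0.002, 0.113, 0.994, -0.0]
contact_force: [-0.5, -0.6, -2.4]
width: 0.0473
gripper_force: 62.9
```

```bash
python3 -c "
from h import *
go(.5095,.0145)"
```

```text
t 13.1167 pos [0.5085 0.0151 0.2788] q [-0.11  0.16  1.59 -0.    1.39 -1.45] tooldelta [-0.0011 -0.0004 -0.    ] yaw_y 1.344 tilt [-3.2e-03 -1.0e-04 -1.0e+00] w 0.0473 g 62.930083692808694 F [-0.5 -0.6 -2.4]
```

Call:
{"method": "drive_effector", "body": {"plan": [{"pos": [-0.0011,-0.0004,0.02]},{"pos": [0,0,0.03]},{"pos": [0,0,0.025]},{"pos": [0,0,0.012]},{"pos": [0,0,0.006]}]}}

```text
clock: 13.53
position: [0.5074, 0.0122, 0.1844]
ee_rot: [-0.003, 0.115, 0.993, -0.0]
contact_force: [-0.1, -0.4, -1.7]
width: 0.0471
gripper_force: 63.0
```

Call:
{"method": "drive_effector", "body": {"plan": [{"pos": [0,0,0.006]},{"pos": [0,0,0.005]},{"pos": [0,0,0.003]},{"pos": [0,0,0.002]},{}]}}

```text
clock: 13.95
position: [0.5105, 0.013, 0.1723]
ee_rot: [0.001, 0.115, 0.993, -0.0]
contact_force: [0.1, -0.2, -2.4]
width: 0.0476
gripper_force: 63.0
```

Call:
{"method": "drive_effector", "body": {"plan": [{},{},{}]}}

```text
clock: 14.2
position: [0.5102, 0.0133, 0.1721]
ee_rot: [0.0, 0.115, 0.993, 0.0]
contact_force: [0.2, 0.5, -1.0]
width: 0.0474
gripper_force: 63.0
```

Near the bottom. I'll lower 2 mm more, release, and lift to look.

Call:
{"method": "drive_effector", "body": {"plan": [{"pos": [0,0,0.002]},{},{}]}}

```text
clock: 14.45
position: [0.5111, 0.0132, 0.1719]
ee_rot: [0.002, 0.115, 0.993, 0.0]
contact_force: [-1.2, -0.1, 9.1]
width: 0.0471
gripper_force: 63.6
```

Call:
{"method": "drive_effector", "body": {"plan": [{},{},{},{},{}], "jaw": 0.085}}

```text
clock: 14.87
position: [0.5099, 0.0133, 0.1695]
ee_rot: [-0.0, 0.115, 0.993, 0.0]
contact_force: [-0.2, -0.2, -0.8]
width: 0.0852
gripper_force: 0.0
```

Call:
{"method": "drive_effector", "body": {"plan": [{"pos": [0,0,-0.02]},{"pos": [0,0,-0.03]},{"pos": [0,0,-0.035]},{"pos": [0,0,-0.02]},{}]}}

```text
clock: 15.28
position: [0.5126, 0.013, 0.2795]
ee_rot: [0.005, 0.115, 0.993, 0.0]
contact_force: [0.4, 0.6, 0.3]
width: 0.085
gripper_force: 0.0
```

Call:
{"method": "drive_effector", "body": {"plan": [{"pos": [0.0,-0.03,0]},{"pos": [0,-0.03,0]},{"pos": [0,-0.03,0]},{},{}]}}

```text
clock: 15.7
position: [0.4887, -0.0753, 0.2737]
ee_rot: [-0.001, 0.116, 0.993, 0.0]
contact_force: [0.1, 0.8, 0.5]
width: 0.085
gripper_force: 0.0
```

Run:
```python
from h import *
wrist("w5");go(.5044,-.307)
```

```text
t 15.75 pos [ 0.489  -0.0744  0.2738] q [-0.29  0.14  1.63  0.    1.37 -1.63] tooldelta [-0.0683 -0.2228 -0.0003] yaw_y 1.339 tilt [-0.0014  0.0014 -1.    ] w 0.0849 g 0.0 F [ 0.4 -0.  -0.2]
```

View pics/w5.png

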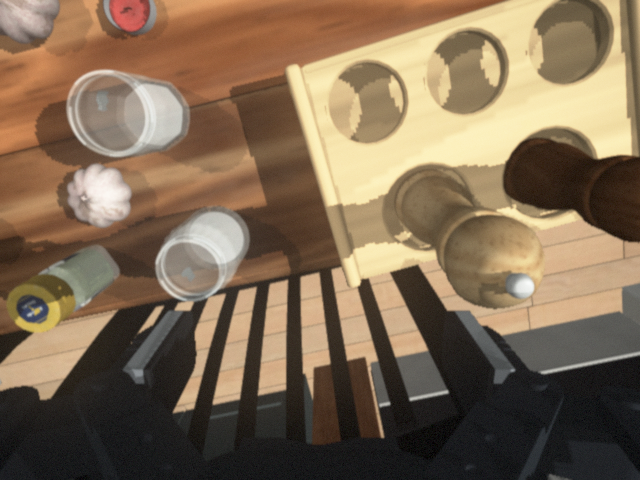

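The tall mill stands in its well (nut at (519,286)), and the two mills' heads are well apart. Next is the yellow-capped jar.

```bash
python3 -c "
from h import *
C['wrist']=dict(np.load('pics/w5.npz'));print(plane('wrist',(519,285),.215),plane('wrist',(43,302),.096))"
```

```text
[0.51136191 0.01317401 0.215     ] [ 0.50298582 -0.29617609  0.096     ]
```

Call:
{"method": "drive_effector", "body": {"plan": [{"pos": [-0.0083,-0.0228,0]},{"pos": [-0.01,-0.034,0]},{"pos": [-0.01,-0.034,0]},{"pos": [-0.01,-0.034,0]},{"pos": [-0.01,-0.034,0]}]}}

```text
clock: 16.17
position: [0.5008, -0.24, 0.2742]
ee_rot: [-0.0, 0.114, 0.994, 0.001]
contact_force: [0.5, -0.6, -0.4]
width: 0.0848
gripper_force: 0.0
```

Call:
{"method": "drive_effector", "body": {"plan": [{"pos": [-0.01,-0.034,0]},{"pos": [-0.01,-0.03,0]},{},{},{}]}}

```text
clock: 16.58
position: [0.5054, -0.3055, 0.2739]
ee_rot: [-0.001, 0.114, 0.993, 0.001]
contact_force: [0.1, 1.1, -0.4]
width: 0.0848
gripper_force: 0.0
```

```bash
python3 -c "
from h import *
go(.504,-.308,.083)"
```

```text
t 16.5833 pos [ 0.5054 -0.3055  0.2739] q [-0.66  0.29  1.43  0.    1.42 -2.  ] tooldelta [ 0.0005 -0.0031  0.1909] yaw_y 1.342 tilt [-0.001   0.0022 -1.    ] w 0.0848 g 0.0 F [ 0.1  1.1 -0.4]
```

Run:
```python
from h import *
import cv2
wrist("w6");h=cv2.cvtColor(cv2.imread("pics/w6.png"),cv2.COLOR_BGR2HSV)
m=cv2.inRange(h,(20,140,80),(34,255,255));n,l,s,c=cv2.connectedComponentsWithStats(m)
print("expected",proj("wrist",(.504,-.308,.096)))
for i in range(1,n):
    if s[i,4]>150: print(s[i],c[i],plane("wrist",c[i],.09))
```

```text
expected [314.34527737 218.8034904 ]
[294 190  47  16 158] [317.27848101 194.98101266] [ 0.48853663 -0.3022145   0.09      ]
```

```bash
python3 -c "
import cv2
i=cv2.imread('pics/w6.png')[150:270,250:390];cv2.imwrite('pics/w6c.png',cv2.resize(i,None,fx=4,fy=4))"
```

```text
(no output)
```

View pics/w6c.png

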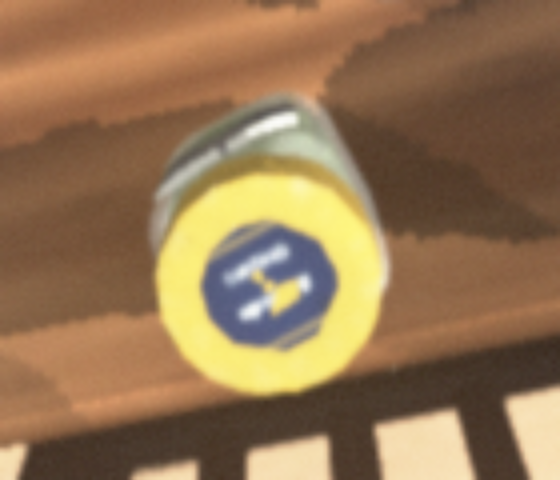

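The cap centre is at (317.5,220.8), so the tool is within 1–2 mm already. I'll descend and grip.

Call:
{"method": "drive_effector", "body": {"plan": [{"pos": [-0.001,-0.0007,0.04]},{"pos": [0,0,0.04]},{"pos": [0,0,0.04]},{"pos": [0,0,0.04]},{"pos": [0,0,0.02]}]}}

```text
clock: 17.05
position: [0.5038, -0.3039, 0.0905]
ee_rot: [-0.003, 0.114, 0.994, 0.002]
contact_force: [-0.8, 0.5, -0.5]
width: 0.0851
gripper_force: 0.0
```

Call:
{"method": "drive_effector", "body": {"plan": [{"pos": [0,0,0.0109]},{},{}]}}

```text
clock: 17.3
position: [0.5068, -0.3073, 0.0846]
ee_rot: [0.0, 0.114, 0.993, -0.0]
contact_force: [-0.0, 0.0, 1.0]
width: 0.0852
gripper_force: 0.0
```

Call:
{"method": "drive_effector", "body": {"plan": [{},{},{},{},{}], "jaw": 0.025, "clamp_n": 40}}

```text
clock: 17.72
position: [0.5071, -0.3084, 0.0858]
ee_rot: [0.002, 0.115, 0.993, -0.001]
contact_force: [0.1, 1.1, 5.3]
width: 0.0435
gripper_force: 39.7
```

Call:
{"method": "drive_effector", "body": {"plan": [{},{},{}]}}

```text
clock: 17.97
position: [0.5071, -0.3084, 0.0858]
ee_rot: [0.002, 0.115, 0.993, -0.001]
contact_force: [0.2, 1.7, 5.9]
width: 0.0433
gripper_force: 39.7
```

Call:
{"method": "drive_effector", "body": {"plan": [{"pos": [0,0,-0.02]},{"pos": [0,0,-0.03]},{"pos": [0,0,-0.035]},{"pos": [0,0,-0.035]},{"pos": [0,0,-0.01]}], "clamp_n": 50}}

```text
clock: 18.38
position: [0.5082, -0.3096, 0.2202]
ee_rot: [0.005, 0.115, 0.993, -0.003]
contact_force: [1.3, -0.2, -0.3]
width: 0.0426
gripper_force: 50.1
```

Call:
{"method": "drive_effector", "body": {"plan": [{"pos": [0.011,0.018,0]},{"pos": [0.0154,0.0261,0]},{"pos": [0.0154,0.0261,0]},{"pos": [0.0154,0.0261,0]},{"pos": [0.0154,0.0261,0]}]}}

```text
clock: 18.8
position: [0.4622, -0.1708, 0.2136]
ee_rot: [-0.0, 0.115, 0.993, 0.0]
contact_force: [0.7, 0.8, -1.7]
width: 0.043
gripper_force: 50.1
```

Call:
{"method": "drive_effector", "body": {"plan": [{"pos": [0.0154,0.0261,0]},{"pos": [0.0154,0.0261,0]},{"pos": [0.0154,0.0261,0]},{"pos": [0.0154,0.0261,0]},{"pos": [0.0154,0.0261,0]}]}}

```text
clock: 19.22
position: [0.4169, -0.0262, 0.2137]
ee_rot: [0.0, 0.115, 0.993, 0.0]
contact_force: [-0.0, -0.1, -2.1]
width: 0.0424
gripper_force: 50.1
```

Call:
{"method": "drive_effector", "body": {"plan": [{"pos": [0.0044,0.0081,0]},{},{},{}]}}

```text
clock: 19.55
position: [0.4162, -0.0196, 0.2139]
ee_rot: [0.001, 0.115, 0.993, -0.0]
contact_force: [-0.1, 0.1, -1.3]
width: 0.0428
gripper_force: 50.1
```

```bash
python3 -c "
from h import *
go(.416,-.0185)"
```

```text
t 19.55 pos [ 0.4162 -0.0196  0.2139] q [-0.21  0.06  1.88 -0.    1.2  -1.55] tooldelta [ 0.0005  0.001  -0.    ] yaw_y 1.341 tilt [ 0.001 -0.001 -1.   ] w 0.0428 g 50.12987592956051 F [-0.1  0.1 -1.3]
```

Call:
{"method": "drive_effector", "body": {"plan": [{"pos": [0.0005,0.001,0.025]},{"pos": [0,0,0.03]},{"pos": [0,0,0.03]},{"pos": [0,0,0.012]},{"pos": [0,0,0.006]}]}}

```text
clock: 19.97
position: [0.4144, -0.0186, 0.1086]
ee_rot: [-0.002, 0.116, 0.993, 0.0]
contact_force: [-0.2, -0.1, -1.5]
width: 0.0427
gripper_force: 50.4
```

Call:
{"method": "drive_effector", "body": {"plan": [{"pos": [0,0,0.004]},{"pos": [0,0,0.003]},{"pos": [0,0,0.003]},{},{}]}}

```text
clock: 20.38
position: [0.4165, -0.0181, 0.1019]
ee_rot: [0.002, 0.115, 0.993, -0.0]
contact_force: [-0.1, -0.5, 3.1]
width: 0.0424
gripper_force: 51.2
```

Call:
{"method": "drive_effector", "body": {"plan": [{"pos": [0,0,0.002]},{},{}]}}

```text
clock: 20.63
position: [0.4173, -0.0182, 0.1017]
ee_rot: [0.003, 0.114, 0.993, -0.001]
contact_force: [-2.9, -0.1, 18.6]
width: 0.0425
gripper_force: 54.1
```

Call:
{"method": "drive_effector", "body": {"plan": [{"pos": [0,0,-0.002]},{},{},{},{}], "jaw": 0.062}}

```text
clock: 21.05
position: [0.415, -0.0174, 0.1006]
ee_rot: [-0.0, 0.115, 0.993, 0.0]
contact_force: [-0.5, 0.3, -0.1]
width: 0.0619
gripper_force: 0.0
```

Call:
{"method": "drive_effector", "body": {"plan": [{"pos": [0,0,-0.02]},{"pos": [0,0,-0.035]},{"pos": [0,0,-0.04]},{"pos": [0,0,-0.04]},{"pos": [0,0,-0.02]}]}}

```text
clock: 21.47
position: [0.4169, -0.0178, 0.26]
ee_rot: [0.003, 0.115, 0.993, -0.0]
contact_force: [1.0, -0.3, 0.3]
width: 0.062
gripper_force: 0.0
```

Call:
{"method": "drive_effector", "body": {"plan": [{"pos": [0,-0.02,0]},{"pos": [0,-0.03,0]},{"pos": [0,-0.03,0]},{"pos": [-0.01,-0.035,0]},{"pos": [-0.02,-0.035,0]}], "jaw": 0.085}}

```text
clock: 21.88
position: [0.4082, -0.1706, 0.2557]
ee_rot: [-0.001, 0.114, 0.993, 0.0]
contact_force: [0.4, 1.0, 0.4]
width: 0.0848
gripper_force: 0.0
```

Call:
{"method": "drive_effector", "body": {"plan": [{"pos": [-0.02,-0.035,0]},{"pos": [-0.02,-0.035,0]},{"pos": [-0.02,-0.035,0]},{"pos": [-0.02,-0.035,0]},{"pos": [-0.02,-0.035,0]}]}}

```text
clock: 22.3
position: [0.4679, -0.3655, 0.2551]
ee_rot: [-0.0, 0.115, 0.993, 0.0]
contact_force: [0.1, 1.0, -0.0]
width: 0.085
gripper_force: 0.0
```

Call:
{"method": "drive_effector", "body": {"plan": [{"pos": [-0.02,-0.035,0]},{"pos": [-0.02,-0.026,0]},{"pos": [-0.0208,0,0]},{},{}]}}

```text
clock: 22.72
position: [0.5134, -0.4371, 0.254]
ee_rot: [-0.001, 0.115, 0.993, 0.001]
contact_force: [-0.5, 0.2, -0.7]
width: 0.0849
gripper_force: 0.0
```

Run:
```python
from h import *
import cv2
go(.514,-.4375);wrist("w7");h=cv2.imread("pics/w7.png");print("expected",proj("wrist",(.514,-.4375,.105)))
p=proj("wrist",(.514,-.4375,.105)).astype(int);x,y=p-[70,60];print(x,y);cv2.imwrite("pics/w7c.png",cv2.resize(h[y:y+120,x:x+140],None,fx=4,fy=4))
```

```text
t 22.7167 pos [ 0.5134 -0.4371  0.254 ] q [-0.81  0.43  1.27  0.    1.45 -2.15] tooldelta [-0.0007 -0.0003 -0.    ] yaw_y 1.341 tilt [-0.0018  0.0023 -1.    ] w 0.0849 g 0.0 F [-0.5  0.2 -0.7]
expected [317.8013956  231.41512197]
247 171
```

View pics/w7c.png

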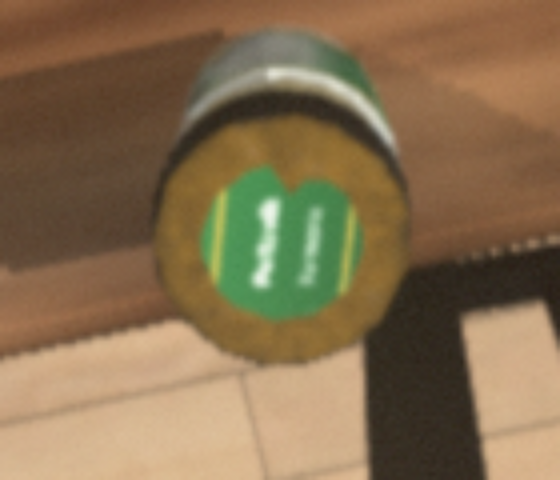

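The cap centre is at (317.2,230.5), as predicted. I'll descend and grip.

Call:
{"method": "drive_effector", "body": {"plan": [{"pos": [0,-0.0005,0.035]},{"pos": [0,0,0.04]},{"pos": [0,0,0.04]},{"pos": [0,0,0.03]},{"pos": [0,0,0.016]}]}}

```text
clock: 23.18
position: [0.5102, -0.434, 0.0907]
ee_rot: [-0.003, 0.114, 0.993, 0.003]
contact_force: [-1.1, 1.1, 0.3]
width: 0.0853
gripper_force: 0.0
```

Call:
{"method": "drive_effector", "body": {"plan": [{},{},{}]}}

```text
clock: 23.43
position: [0.5136, -0.4377, 0.0967]
ee_rot: [0.001, 0.114, 0.993, -0.001]
contact_force: [0.7, 0.3, 1.1]
width: 0.085
gripper_force: 0.0
```

Call:
{"method": "drive_effector", "body": {"plan": [{},{},{},{},{}], "jaw": 0.025, "clamp_n": 40}}

```text
clock: 23.85
position: [0.5135, -0.4378, 0.0963]
ee_rot: [0.001, 0.115, 0.993, -0.001]
contact_force: [-1.0, 0.5, 5.1]
width: 0.043
gripper_force: 40.8
```

Call:
{"method": "drive_effector", "body": {"plan": [{},{}], "clamp_n": 50}}

```text
clock: 24.02
position: [0.5135, -0.4378, 0.0963]
ee_rot: [0.001, 0.115, 0.993, -0.001]
contact_force: [-0.5, 0.9, 6.4]
width: 0.0429
gripper_force: 49.7
```

Call:
{"method": "drive_effector", "body": {"plan": [{"pos": [0,0,-0.02]},{"pos": [0,0,-0.03]},{"pos": [0,0,-0.035]},{"pos": [0,0,-0.035]},{"pos": [0,0,-0.01]}]}}

```text
clock: 24.43
position: [0.5147, -0.4391, 0.2307]
ee_rot: [0.004, 0.115, 0.993, -0.003]
contact_force: [0.5, -0.0, -0.4]
width: 0.0429
gripper_force: 51.0
```

```bash
python3 -c "
from h import *
go(.4123,.0594)"
```

```text
t 24.4333 pos [ 0.5147 -0.4391  0.2307] q [-0.81  0.44  1.31  0.    1.38 -2.15] tooldelta [ 0.2132  0.462  -0.0041] yaw_y 1.341 tilt [ 0.0066 -0.0068 -1.    ] w 0.0429 g 51.0124272108078 F [ 0.5 -0.  -0.4]
```

Call:
{"method": "drive_effector", "body": {"plan": [{"pos": [0.01,0.022,0]},{"pos": [0.0155,0.034,0]},{"pos": [0.0155,0.034,0]},{"pos": [0.0155,0.034,0]},{"pos": [0.0155,0.034,0]}]}}

```text
clock: 24.85
position: [0.4777, -0.2652, 0.2236]
ee_rot: [-0.001, 0.115, 0.993, 0.001]
contact_force: [-0.1, 1.0, -2.3]
width: 0.043
gripper_force: 51.1
```

Call:
{"method": "drive_effector", "body": {"plan": [{"pos": [0.0155,0.034,0]},{"pos": [0.0155,0.034,0]},{"pos": [0.0155,0.034,0]},{"pos": [0.0155,0.034,0]},{"pos": [0.0155,0.034,0]}]}}

```text
clock: 25.27
position: [0.4408, -0.0821, 0.224]
ee_rot: [-0.001, 0.115, 0.993, 0.0]
contact_force: [0.6, 0.3, -1.0]
width: 0.0425
gripper_force: 51.1
```

Call:
{"method": "drive_effector", "body": {"plan": [{"pos": [0.0155,0.034,0]},{"pos": [0.0155,0.034,0]},{"pos": [0.0155,0.034,0]},{"pos": [0.0155,0.032,0]},{}]}}

```text
clock: 25.68
position: [0.4092, 0.0662, 0.224]
ee_rot: [-0.002, 0.112, 0.994, 0.002]
contact_force: [-0.4, -0.1, -2.4]
width: 0.0426
gripper_force: 51.3
```

Call:
{"method": "drive_effector", "body": {"plan": [{},{}]}}

```text
clock: 25.85
position: [0.4121, 0.0605, 0.2244]
ee_rot: [-0.0, 0.114, 0.993, -0.0]
contact_force: [-0.2, 0.1, -2.0]
width: 0.0427
gripper_force: 51.3
```

```bash
python3 -c "
from h import *
go(.4123,.0594)"
```

```text
t 25.85 pos [0.4121 0.0605 0.2244] q [-0.02  0.06  1.86 -0.    1.23 -1.36] tooldelta [-0.0004 -0.0011  0.    ] yaw_y 1.342 tilt [-3.e-04 -7.e-04 -1.e+00] w 0.0427 g 51.33201241493225 F [-0.2  0.1 -2. ]
```

Contact is expected at TCP about 0.112.

Call:
{"method": "drive_effector", "body": {"plan": [{"pos": [-0.0004,-0.0011,0.025]},{"pos": [0,0,0.03]},{"pos": [0,0,0.03]},{"pos": [0,0,0.012]},{"pos": [0,0,0.006]}]}}

```text
clock: 26.27
position: [0.4111, 0.058, 0.1194]
ee_rot: [-0.002, 0.116, 0.993, -0.0]
contact_force: [1.0, 0.4, -1.0]
width: 0.0425
gripper_force: 51.4
```

Call:
{"method": "drive_effector", "body": {"plan": [{"pos": [0,0,0.004]},{"pos": [0,0,0.003]},{"pos": [0,0,0.003]},{"pos": [0,0,0.001]},{}]}}

```text
clock: 26.68
position: [0.4137, 0.0591, 0.1123]
ee_rot: [0.002, 0.115, 0.993, -0.0]
contact_force: [-1.1, -1.2, 4.4]
width: 0.0428
gripper_force: 52.0
```

Call:
{"method": "drive_effector", "body": {"plan": [{"pos": [0,0,0.001]},{},{}]}}

```text
clock: 26.93
position: [0.414, 0.059, 0.1122]
ee_rot: [0.002, 0.114, 0.993, -0.0]
contact_force: [-3.6, -2.0, 12.3]
width: 0.0429
gripper_force: 52.8
```

Call:
{"method": "drive_effector", "body": {"plan": [{"pos": [0,0,-0.002]},{},{},{},{}], "jaw": 0.062}}

```text
clock: 27.35
position: [0.4124, 0.0596, 0.1117]
ee_rot: [-0.0, 0.115, 0.993, 0.0]
contact_force: [1.1, 0.3, -0.3]
width: 0.0618
gripper_force: 0.0
```

Call:
{"method": "drive_effector", "body": {"plan": [{"pos": [0,0,-0.02]},{"pos": [0,0,-0.035]},{"pos": [0,0,-0.04]},{"pos": [0,0,-0.03]},{"pos": [0,0,-0.02]}]}}

```text
clock: 27.77
position: [0.4136, 0.0596, 0.26]
ee_rot: [0.002, 0.115, 0.993, 0.0]
contact_force: [0.4, -1.1, -0.1]
width: 0.0617
gripper_force: 0.0
```

Call:
{"method": "drive_effector", "body": {"plan": [{"pos": [0.0064,0.019,0]},{"pos": [0.012,0.035,0]},{"pos": [0.012,0.035,0]},{"pos": [0.012,0.035,0]},{"pos": [0.012,0.035,0]}], "jaw": 0.085}}

```text
clock: 28.18
position: [0.3952, 0.2282, 0.2567]
ee_rot: [0.0, 0.115, 0.993, 0.0]
contact_force: [0.2, -0.3, 0.4]
width: 0.0851
gripper_force: 0.0
```

Call:
{"method": "drive_effector", "body": {"plan": [{"pos": [0.012,0.035,0]},{"pos": [0.012,0.035,0]},{"pos": [0.012,0.035,0]},{"pos": [0.012,0.035,0]},{"pos": [0.002,0,0]}]}}

```text
clock: 28.6
position: [0.3785, 0.3806, 0.2561]
ee_rot: [-0.0, 0.112, 0.994, 0.002]
contact_force: [1.1, -0.8, -0.6]
width: 0.085
gripper_force: 0.0
```

Call:
{"method": "drive_effector", "body": {"plan": [{},{},{}]}}

```text
clock: 28.85
position: [0.3789, 0.3733, 0.2566]
ee_rot: [-0.0, 0.115, 0.993, -0.001]
contact_force: [0.5, -0.5, 0.6]
width: 0.0851
gripper_force: 0.0
```

Run:
```python
from h import *
import cv2
go(.3796,.3742);wrist("w8");h=cv2.imread("pics/w8.png");print("expected",proj("wrist",(.3796,.3742,.106)))
p=proj("wrist",(.3796,.3742,.106)).astype(int);x,y=p-[70,60];print(x,y);cv2.imwrite("pics/w8c.png",cv2.resize(h[y:y+120,x:x+140],None,fx=4,fy=4))
```

```text
t 28.85 pos [0.3789 0.3733 0.2566] q [ 0.65  0.21  1.59 -0.    1.34 -0.69] tooldelta [-0.0005  0.001  -0.    ] yaw_y 1.34 tilt [-5.0e-04 -1.1e-03 -1.0e+00] w 0.0851 g 0.0 F [ 0.5 -0.5  0.6]
expected [320.42896237 230.07174705]
250 170
```

View pics/w8c.png

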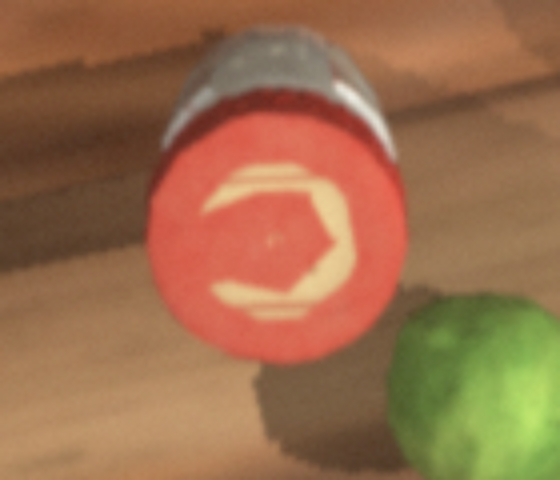

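The cap centre is at (319.3,229.3), which is aligned, and the lime is low and out of the way at tip height.

Call:
{"method": "drive_effector", "body": {"plan": [{"pos": [-0.0003,0.0003,0.035]},{"pos": [0,0,0.04]},{"pos": [0,0,0.04]},{"pos": [0,0,0.03]},{"pos": [0,0,0.0165]}]}}

```text
clock: 29.32
position: [0.3777, 0.3718, 0.0921]
ee_rot: [-0.002, 0.116, 0.993, -0.002]
contact_force: [-0.9, 0.4, 0.5]
width: 0.085
gripper_force: 0.0
```

Call:
{"method": "drive_effector", "body": {"plan": [{},{},{}]}}

```text
clock: 29.57
position: [0.3805, 0.3748, 0.0968]
ee_rot: [0.001, 0.115, 0.993, 0.001]
contact_force: [0.3, 0.5, 0.3]
width: 0.0849
gripper_force: 0.0
```

Call:
{"method": "drive_effector", "body": {"plan": [{},{},{},{},{}], "jaw": 0.025, "clamp_n": 40}}

```text
clock: 29.98
position: [0.3798, 0.375, 0.0966]
ee_rot: [0.001, 0.114, 0.993, 0.001]
contact_force: [0.2, -1.2, 6.0]
width: 0.044
gripper_force: 40.1
```

Call:
{"method": "drive_effector", "body": {"plan": [{},{}], "clamp_n": 50}}

```text
clock: 30.15
position: [0.3798, 0.375, 0.0966]
ee_rot: [0.001, 0.114, 0.993, 0.001]
contact_force: [-0.5, -1.6, 5.9]
width: 0.0433
gripper_force: 49.8
```

Call:
{"method": "drive_effector", "body": {"plan": [{"pos": [0,0,-0.02]},{"pos": [0,0,-0.03]},{"pos": [0,0,-0.035]},{"pos": [0,0,-0.035]},{"pos": [0,0,-0.01]}]}}

```text
clock: 30.57
position: [0.3812, 0.3764, 0.2308]
ee_rot: [0.003, 0.114, 0.993, 0.003]
contact_force: [0.9, 1.4, -1.1]
width: 0.0432
gripper_force: 51.3
```

```bash
python3 -c "
from h import *
go(.4081,.1373)"
```

```text
t 30.5667 pos [0.3812 0.3764 0.2308] q [ 0.65  0.23  1.63  0.    1.27 -0.69] tooldelta [-0.0806 -0.2267 -0.0012] yaw_y 1.341 tilt [ 0.0077  0.006  -1.    ] w 0.0432 g 51.2663783048059 F [ 0.9  1.4 -1.1]
```

Call:
{"method": "drive_effector", "body": {"plan": [{"pos": [-0.008,-0.022,0]},{"pos": [-0.0105,-0.03,0]},{"pos": [-0.0105,-0.03,0]},{"pos": [-0.0105,-0.03,0]},{"pos": [-0.0105,-0.03,0]}]}}

```text
clock: 30.98
position: [0.3948, 0.2237, 0.2246]
ee_rot: [-0.001, 0.114, 0.993, -0.0]
contact_force: [0.6, -0.5, -2.3]
width: 0.0431
gripper_force: 51.3
```

Call:
{"method": "drive_effector", "body": {"plan": [{"pos": [-0.0105,-0.03,0]},{"pos": [-0.0105,-0.03,0]},{"pos": [-0.0095,-0.0235,0]},{},{}]}}

```text
clock: 31.4
position: [0.4059, 0.1359, 0.2248]
ee_rot: [-0.0, 0.116, 0.993, 0.0]
contact_force: [0.1, 1.1, -0.4]
width: 0.0434
gripper_force: 51.4
```

Call:
{"method": "drive_effector", "body": {"plan": [{},{}]}}

```text
clock: 31.57
position: [0.4059, 0.1377, 0.225]
ee_rot: [-0.0, 0.114, 0.993, 0.0]
contact_force: [0.7, 0.1, -2.0]
width: 0.0432
gripper_force: 51.4
```

```bash
python3 -c "
from h import *
go(.4081,.1373)"
```

```text
t 31.5667 pos [0.4059 0.1377 0.225 ] q [ 0.16  0.07  1.84  0.    1.23 -1.18] tooldelta [-0.0022  0.0001 -0.    ] yaw_y 1.342 tilt [-6.e-04  6.e-04 -1.e+00] w 0.0432 g 51.42061871892224 F [ 0.7  0.1 -2. ]
```

Call:
{"method": "drive_effector", "body": {"plan": [{"pos": [-0.0022,0,0.025]},{"pos": [0,0,0.03]},{"pos": [0,0,0.03]},{"pos": [0,0,0.012]},{"pos": [0,0,0.006]}]}}

```text
clock: 31.98
position: [0.4064, 0.1372, 0.12]
ee_rot: [-0.002, 0.114, 0.994, -0.0]
contact_force: [-0.3, 0.1, -1.2]
width: 0.0433
gripper_force: 51.5
```

Call:
{"method": "drive_effector", "body": {"plan": [{"pos": [0,0,0.004]},{"pos": [0,0,0.003]},{"pos": [0,0,0.003]},{"pos": [0,0,0.001]},{}]}}

```text
clock: 32.4
position: [0.4096, 0.1367, 0.1127]
ee_rot: [0.002, 0.115, 0.993, 0.001]
contact_force: [-0.5, 0.3, 3.0]
width: 0.0435
gripper_force: 52.0
```

Call:
{"method": "drive_effector", "body": {"plan": [{"pos": [0,0,0.001]},{},{}]}}

```text
clock: 32.65
position: [0.41, 0.1366, 0.1126]
ee_rot: [0.002, 0.115, 0.993, 0.001]
contact_force: [-2.1, -1.0, 11.9]
width: 0.0431
gripper_force: 52.8
```

Seated. I'll release, lift, back away to the left and take a final look.

Call:
{"method": "drive_effector", "body": {"plan": [{"pos": [0,0,-0.002]},{},{},{},{}], "jaw": 0.062}}

```text
clock: 33.07
position: [0.4083, 0.1363, 0.1122]
ee_rot: [-0.0, 0.115, 0.993, 0.0]
contact_force: [-0.1, -0.0, -0.1]
width: 0.0616
gripper_force: 0.0
```

Call:
{"method": "drive_effector", "body": {"plan": [{"pos": [0,0,-0.02]},{"pos": [0,0,-0.035]},{"pos": [0,0,-0.04]},{"pos": [0,0,-0.03]},{"pos": [0,0,-0.02]}]}}

```text
clock: 33.48
position: [0.4095, 0.1365, 0.2605]
ee_rot: [0.002, 0.115, 0.993, 0.001]
contact_force: [0.6, -0.5, -0.7]
width: 0.062
gripper_force: 0.0
```

Call:
{"method": "drive_effector", "body": {"plan": [{"pos": [0.0064,0.02,0]},{"pos": [0.012,0.035,0]},{"pos": [0.012,0.035,0]},{"pos": [0.012,0.035,0]},{"pos": [0.012,0.035,0]}]}}

```text
clock: 33.9
position: [0.3914, 0.3059, 0.2572]
ee_rot: [0.0, 0.115, 0.993, -0.0]
contact_force: [2.2, 0.1, -0.9]
width: 0.0618
gripper_force: 0.0
```

Call:
{"method": "drive_effector", "body": {"plan": [{"pos": [0.012,0.03,0]},{"pos": [0.012,0.03,0]},{},{},{}]}}

```text
clock: 34.32
position: [0.3819, 0.3678, 0.2568]
ee_rot: [-0.0, 0.114, 0.993, -0.001]
contact_force: [0.8, -0.5, -0.4]
width: 0.0618
gripper_force: 0.0
```

Run:
```python
from h import *
import cv2
a=cam("scene")["img"][150:340,225:545,::-1];b=cam("side")["img"][130:420,240:460,::-1]
a=cv2.resize(a,(480,285));b=cv2.resize(b,(320,422));o=np.zeros((422,800,3),np.uint8);o[:285,:480]=a;o[:,480:]=b;cv2.imwrite("pics/end.png",o)
```

```text
(no output)
```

View pics/end.png

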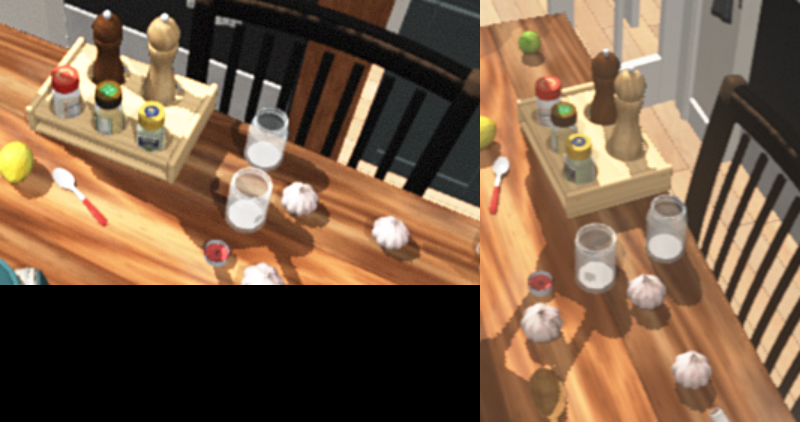

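Both mills stand in the back wells and all three jars in the front wells. The glass jars are untouched, and the arm is clear.

```bash
python3 -c "
from rig import manip, monitor, get_image
print(manip.sign_off())"
```

```text
the job is handed in; nothing more can be done
None
```

The job is handed in after about 34 s on the robot clock: the final views show both mills upright in the back wells, all three spice jars upright in the front wells, and the glass jars untouched; sign-off returned no verdict.

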